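# Zero the inspection lamp's iris and set it to the long mark

### The job

Zero the iris of the stone-inspection lamp, then set it: gently push the lever round by its upright post until the lever rests fully home against the square stop post, then push it back the other way until its pointer lines up with the one long mark on the scale, and move clear. Only push with the fingers, never pinch the lever, and leave the scale disc, the stone cup and everything else on the bench undisturbed.

Things in the scene. Friction and masses are not known exactly. Their poses are not given: they have to be found in the camera images.
- lamp_axis (a point): vertical axis on which the lever turns, 52 mm above the bench, at the top of the white window (radius 30 mm) of the fixed inspection lamp: round dark base of radius 104 mm, 41 mm tall. Around the window: aluminium scale disc (radius 73 mm, top 50 mm up), then the knurled steel iris ring (radius 86 mm, top 48 mm up) with the lever. x points away from the lever's side, z up
- lamp_house (a point): middle of the top of the dark lamp house, a fixed box 75 x 110 x 50 mm tall that adjoins the base on the side away from the lever; 135 mm from the axis
- stop_post (a point): middle of the top of the square stop post, 10 x 10 mm, fixed on the base 93 mm from the axis, top 65 mm above the bench, at the closed end of the lever's travel. (At the open end there is only a small round pin, 7 mm across, top 50 mm above the bench.)
- lever_post (a point): the upright round post (12 mm diameter, its top 86 mm above the bench) at the lever's outer end, 135 mm from the axis; this point is on its centre line 70 mm above the bench. The lever is a straight radial steel bar, 8 mm wide, from the iris ring to the post, top 53.5 mm above the bench, overhanging the base's edge. x points radially outwards, z up
- pointer_tip (a point): tip of the lever's pointer: the inner end of the same radial bar, 73 mm from the axis, at the edge of the scale disc; axis, pointer tip and lever post lie on one radius
- long_mark (a point): outer end of the long dark mark on the scale disc, 72 mm from the axis, 51 mm above the bench. It is 32 mm long and 5 mm wide, the middle one of seven; the others are 11 mm long and 3 mm wide, 0.3 rad apart, three on each side. x points radially outwards along it. The disc is stiff and stands at a different angle each time; leave it as it is
- lever (a joint): angle of the lever (rad): 0 with the bar against the square stop post (iris closed), growing counter-clockwise seen from above to 2.0 at the round pin (open). Friction holds it where it is left, no spring; pushing at the post takes about 1.5 N. The long mark lies somewhere between 0.6 and 1.5 rad
- stone_cup: open clear glass cup, 32 mm across and 16 mm tall, holding one cut stone; stands on the white round window in the middle of the lamp. Leave alone. Origin: centre of its underside
- ring_clamp: wooden ring clamp with a brass collar, 130 x 32 x 26 mm, lying on the bench beside the lamp, left of the lever as the robot sees it. Leave alone. Origin: centre of its underside
- burr_block: round dark wooden block, 56 mm across, 26 mm tall, beside the lamp. Leave alone. Origin: centre of its underside
- pliers: pliers with red grips lying flat, 180 mm long, 16 mm thick. Leave alone. Origin: under the pivot
- file: flat steel file with wooden handle, 250 mm long, 25 mm thick. Leave alone. Origin: on the bench, under about mid-length
- flux_jar: amber jar, 48 mm across, 65 mm tall. Leave alone. Origin: centre of its underside
- stone_tray: small red open tray, 110 x 80 x 22 mm. Leave alone. Origin: centre of its underside
- steel_sizer: plain steel ring, 40 mm across, 16 mm tall, lying flat. Leave alone. Origin: centre of its underside

How it is judged:
On the way:
1. the lever is pushed home against the square stop post (value of joint lever below 0.06 rad), for 0.2 s.
At the end, for the whole second after the job is handed in: after resting home on the stop post (within 0.06 rad), the lever is still and within 0.07 rad (4 degrees) of the long mark; the scale disc has not turned (mark within 4 mm), the stone cup stands within 10 mm and every other loose thing lies within 20 mm of its place (angle between the x axis of lever_post and the x axis of long_mark, either way round below 0.07 rad and velocity of joint lever between -0.03 and 0.03 rad/s and distance of long_mark from where it was at the start of the episode below 0.004 m and distance of stone_cup from where it was at the start of the episode below 0.01 m and angle between stone_cup's own z axis and vertical below 0.15 rad and distance of each of ring_clamp, burr_block, pliers, file, flux_jar, stone_tray, steel_sizer from where it was at the start of the episode below 0.02 m); the robot touches nothing.
It fails at once if the lever is pinched or shoved hard (over 25 N from the fingers) (contact force between the fingers and lever above 25 N).
It fails at once if the scale disc is turned (long mark moved over 4 mm) (distance of long_mark from where it was at the start of the episode above 0.004 m).
It fails at once if the stone cup is moved over 10 mm, tipped or lifted (distance of stone_cup from where it was at the start of the episode above 0.01 m or angle between stone_cup's own z axis and vertical above 0.3 rad).
It fails at once if another loose thing is moved over 20 mm or lifted (distance of any of ring_clamp, burr_block, pliers, file, flux_jar, stone_tray, steel_sizer from where it was at the start of the episode above 0.02 m).
It also fails if it takes over 54 s, if anything falls off the work surface, if the arm or the gripper's body presses on something with over 40 N, if the wrist force passes 120 N, or if a joint passes its speed limit or range.

### The arm

A 6-joint arm with a two-finger parallel gripper is mounted at the origin on the work surface. World frame = base frame: x ahead of the robot, y to its left, z up, the work surface at z = 0. Lengths are in m, angles in rad, forces in N, time in s.
With the tool pointing down it reaches from about 0.275 to 0.75 m from the base axis. Payload 10.2 kg.
Tool frame: the origin (TCP) lies between the finger pads; the fingertips stand 11 mm ahead of it and the grasp point (between the pads) lies 8 mm behind it; y points along the fingers, z is the direction in which the jaws open and shut, and the axes are right-handed (so a half turn about y gives the same grasp; the last joint's range is limited). The gripper opens to 85 mm and grips with 20 to 120 N. Pads are 22 mm wide; open, the fingers measure 114 mm over their backs; the gripper's body (76 mm by 85 mm) begins 54 mm behind the grasp point. The pads swing forward as they close: fully open they stand 13 mm farther back than shut.
Start: joints at [-1.541, 0.313, 1.498, -0, 1.331, -0.223], TCP at [0.131, -0.508, 0.242] pointing down, gripper open.
Joint ranges: [-2.94, 2.94], [-0.97, 2.17], [0.19, 2.56], [-1.23, 4.37], [0.02, 3.11], [-2.88, 2.88]. Speed limits (rad/s): [2.39, 2.39, 3.01, 3.14, 3.14, 3.14].

### API

Orientations are given as a rotation vector (axis times angle).
In Python, from station import arm, vision gives the robot as it stands.
- The arm moves only by the tool drive_tool, never from a script. Its argument "moves" is a list of rows, each an object with "linear": the shift along the tool's x, y, z in m, a list of three; "roll": the turn about the tool's y in rad. In form: [{"linear": [x, y, z], "roll": roll}, ...]. A call has 1 to 12 rows; each row is the pose to reach, as a shift and turn from the pose commanded when the call began, along the tool's axes at that moment; what a row does not reach only later rows make up. A row lasts 1/10 s, in which the tool goes at most 50 mm and 8.59 degrees, less where a joint would pass 70% of its speed; a pose out of reach is approached as far as the arm can. A call with a gripper value outside its range is refused whole. "fingers" is the closure, from 0 (fully open) to 1 (shut), set as the call begins (left out, the last holds). The fingers move at their own pace and stop on an object; "squeeze" is the grip in N (left out, the last holds). Time passes only in rows, so rows that repeat a pose let the fingers close. It gives the time, the measured TCP pose, the force and the opening at its end, in the units of the state.
- arm.observe(): the state, without advancing time (a new reading comes with each control period).
- vision.get_image(name): name is "scene" or "side" or "wrist"; returns (picture, depth): 420x560x3 uint8, blue, green, red; 420x560 float32, m along the optical axis (not along the pixel's ray), 0 where there is no reading.
- vision.camera_model(name): a dict with "fx", "fy", "cx", "cy" (pixels), "R" (3x3) and "t" (3): a world point X has camera coordinates R X + t. Camera axes: x right, y down, z forward; pixel columns grow to the right and rows downward; lengths in m; the calibration is good to about 2 mm. A picture is of the moment at which its call begins: read the wrist's pose just before it. camera_model takes no time and is no camera call; for the wrist camera it gives the pose at the moment of the call.
- arm.job_done(): hands the job in, once; it reports no verdict.
The state is a dict: "time": time; "qpos": joint angles; "qvel": joint speeds; "effort": joint torques, N m; "tcp_pos": TCP position; "eef_rot": TCP orientation; "ft_force": force on the tool from outside, world axes, zero at the start; "torque": the same for the moment, N m; "finger_gap": finger opening in m.
Only numpy, scipy, OpenCV 4.12 (cv2) and the standard library are available. Lean on these libraries where they do the work, as an engineer would, in place of code of your own. Each camera call takes 0.05 s, during which the arm holds its last target. There are 200 camera calls.

## Working session

There is one attempt and no reset: what is moved stays moved. The work goes in short steps, Python scripts to look and compute and a tool call to move; the robot and the scene stay as the last step left them, time stands still between calls to the robot, and variables do not carry over. Pictures are saved under pics/ and viewed, about 8 in all and at most 12, crops included, and the job is handed in when it is done.

Besides the shell and the picture viewer there is one more tool, called as name([rows], argument=value, ...), one row to a line, values as JSON. drive_tool: Moves the arm, as the interface text tells. Its arguments: {"type":"object","properties":{"moves":{"type":"array","items":{"type":"object","properties":{"linear":{"type":"array","items":{"type":"number"}},"roll":{"type":"number"}}}},"fingers":{"type":"number"},"squeeze":{"type":"number"}},"required":["moves"]}

```bash
mkdir -p pics; python3 - <<'E'
from station import arm, vision
import cv2, numpy as np
s=arm.observe(); print({k:np.round(v,3) for k,v in s.items()})
for n in ("scene","side"):
    p,d=vision.get_image(n); cv2.imwrite(f"pics/{n}0.png",p); np.save(f"pics/{n}0.npy",d)
    m=vision.camera_model(n); print(n,{k:np.round(v,3).tolist() for k,v in m.items()}); np.savez(f"pics/{n}cam.npz",**m)
E
```

```text
{'time': np.float64(0.0), 'qpos': array([-1.541,  0.313,  1.498, -0.   ,  1.331, -0.223]), 'qvel': array([-0.001, -0.   ,  0.   , -0.001,  0.001, -0.001]), 'effort': array([ 1.0000e-03, -4.1227e+01, -2.5974e+01, -0.0000e+00,  4.0000e-03,
       -0.0000e+00]), 'tcp_pos': array([ 0.131, -0.508,  0.242]), 'eef_rot': array([-0.265,  2.088, -2.085]), 'ft_force': array([-0.548, -0.15 ,  0.388]), 'torque': array([ 0.034, -0.051,  0.005]), 'finger_gap': np.float64(0.085)}
scene {'fx': 417.763, 'fy': 417.763, 'cx': 272.073, 'cy': 211.745, 'R': [[-0.189, 0.982, 0.019], [0.585, 0.128, -0.801], [-0.789, -0.14, -0.598]], 't': [0.101, -0.292, 1.784]}
side {'fx': 425.104, 'fy': 425.104, 'cx': 282.608, 'cy': 210.633, 'R': [[-0.974, -0.227, -0.012], [-0.161, 0.726, -0.668], [0.16, -0.649, -0.744]], 't': [0.595, 0.141, 0.998]}
```

View pics/scene0.png

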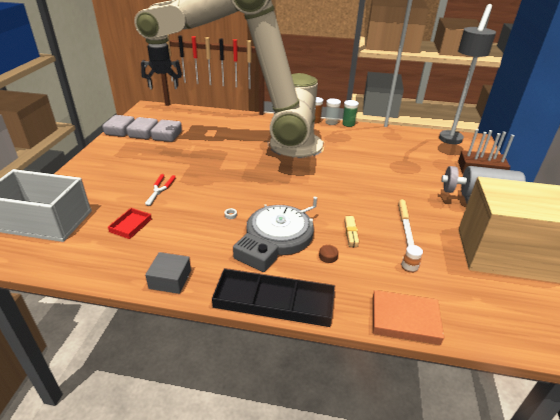

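View pics/side0.png

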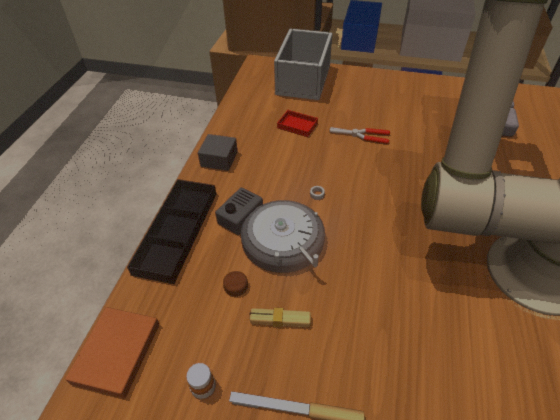

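The lamp shows at about (280,228) in the scene view and (283,235) in the side view, with the lever post near (315,260) in the side view. Next I zoom in and deproject.

```bash
cat > h.py <<'E'
import numpy as np
def onplane(m,u,v,z):
    "world point where the pixel's ray meets height z"
    R=np.array(m["R"]);t=np.array(m["t"])
    c=-R.T@t; r=R.T@np.array([(u-m["cx"])/m["fx"],(v-m["cy"])/m["fy"],1])
    return c+r*(z-c[2])/r[2]
def proj(m,X):
    p=np.array(m["R"])@np.array(X)+np.array(m["t"]); return np.array([m["cx"]+m["fx"]*p[0]/p[2],m["cy"]+m["fy"]*p[1]/p[2]])
E
python3 - <<'E'
import cv2,numpy as np
a=cv2.imread("pics/side0.png")[185:285,225:345]; b=cv2.imread("pics/scene0.png")[185:275,225:345]
cv2.imwrite("pics/zs.png",cv2.resize(a,None,fx=6,fy=6,interpolation=cv2.INTER_CUBIC))
cv2.imwrite("pics/zc.png",cv2.resize(b,None,fx=6,fy=6,interpolation=cv2.INTER_CUBIC))
E
```

```text
(no output)
```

View pics/zs.png

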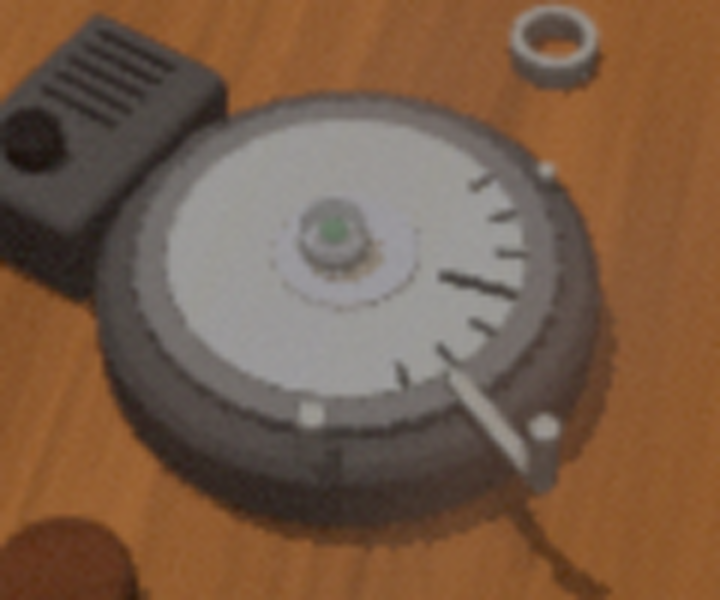

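Side zoom: the square stop post is at zoom (312,410), the pin at (546,170), the post top at (545,428) and the pointer at about (450,372). The long mark runs from (445,275) to (515,295).

```bash
python3 - <<'E'
import cv2,numpy as np
from scipy.optimize import least_squares
from h import *
from station import vision
m=vision.camera_model("side")
im=cv2.imread("pics/side0.png"); hsv=cv2.cvtColor(im,cv2.COLOR_BGR2HSV)
mask=((hsv[...,2]>125)&(hsv[...,1]<60)).astype(np.uint8); z=np.zeros_like(mask); z[185:285,225:345]=mask[185:285,225:345]
z=cv2.morphologyEx(z,cv2.MORPH_OPEN,np.ones((4,4)))
c=max(cv2.findContours(z,cv2.RETR_EXTERNAL,cv2.CHAIN_APPROX_NONE)[0],key=cv2.contourArea)[:,0]
P=np.array([onplane(m,u,v,.05)[:2] for u,v in cv2.convexHull(c)[:,0]])
f=least_squares(lambda q:np.hypot(*(P-q[:2]).T)-q[2],[*P.mean(0),.07],loss='soft_l1',f_scale=.002); C=f.x
print("centre",C,"rms",np.sqrt((f.fun**2).mean()))
def w(x,y,z): return onplane(m,225+(x+.5)/6-.5,185+(y+.5)/6-.5,z)[:2]
for n,a in dict(stop=(312,410,.065),pin=(546,170,.05),post=(545,424,.086),tip=(450,372,.0535),mo=(515,295,.05),mi=(445,275,.05)).items():
    p=w(*a); d=p-C[:2]; print(n,p.round(4),"r",np.hypot(*d).round(4),"ang",np.arctan2(d[1],d[0]).round(3))
E
```

```text
centre [0.60031472 0.0407068  0.07227439] rms 0.00041480807436140854
stop [0.5944 0.1294] r 0.0889 ang 1.638
pin [ 0.5314 -0.0221] r 0.0932 ang -2.403
post [0.5059 0.1318] r 0.1312 ang 2.374
tip [0.5488 0.092 ] r 0.0727 ang 2.358
mo [0.5317 0.0462] r 0.0688 ang 3.062
mi [0.561  0.0422] r 0.0393 ang 3.104
```

```bash
cat >> h.py <<'E'
from scipy.spatial.transform import Rotation as Ro
def rows(s,targets):
    "s: state; targets: list of (x,y,z,yaw of tool z, mod pi) -> tool-frame rows"
    R=Ro.from_rotvec(s["eef_rot"]).as_matrix(); y0=np.arctan2(R[1,2],R[0,2])
    for x,y,z,a in targets:
        d=(y0-a+np.pi/2)%np.pi-np.pi/2   # tool y points down: roll turns clockwise
        print(np.round(R.T@(np.array([x,y,z])-s["tcp_pos"]),4).tolist(),"roll",round(d,3))
E
python3 - <<'E'
from h import *; from station import arm
s=arm.observe(); R=Ro.from_rotvec(s["eef_rot"]).as_matrix(); print(R.round(3), "zyaw",np.arctan2(R[1,2],R[0,2]))
rows(s,[(.49,.10,.25,.8)])
E
```

```text
[[-0.968 -0.     0.25 ]
 [-0.25   0.001 -0.968]
 [-0.    -1.    -0.001]] zyaw -1.3180045829789209
[-0.4994, -0.0075, -0.4991] roll 1.024
```

drive_tool([
  {"linear": [-0.5, 0, -0.5], "roll": -2.1},
  {"linear": [-0.5, 0, -0.5], "roll": -2.1},
  {"linear": [-0.5, 0, -0.5], "roll": -2.1},
  {"linear": [-0.5, 0, -0.5], "roll": -2.1},
  {"linear": [-0.5, 0, -0.5], "roll": -2.1},
  {"linear": [-0.5, 0, -0.5], "roll": -2.1},
  {"linear": [-0.5, 0, -0.5], "roll": -2.1},
  {"linear": [-0.5, 0, -0.5], "roll": -2.1},
  {"linear": [-0.5, 0, -0.5], "roll": -2.1},
  {"linear": [-0.5, 0, -0.5], "roll": -2.1},
  {"linear": [-0.5, 0, -0.5], "roll": -2.1},
  {"linear": [-0.5, 0, -0.5], "roll": -2.1},
], fingers=1, squeeze=20)

```text
time: 1.3
tcp_pos: [0.4365, 0.0108, 0.2423]
eef_rot: [-1.402, 0.842, -0.842]
ft_force: [0.1, -1.3, 0.3]
finger_gap: -0.0001
```

```bash
python3 - <<'E'
from h import *; from station import arm
s=arm.observe(); print(s["time"],s["tcp_pos"],s["qpos"].round(3),s["finger_gap"])
rows(s,[(.49,.10,.25,.8)])
E
```

```text
1.3 [0.436509   0.01077771 0.24225708] [-0.245  0.116  1.743 -0.     1.282 -0.733] -0.00012608190642057562
[-0.0537, -0.0077, 0.0891] roll -0.312
```

drive_tool([
  {"linear": [-0.05, 0, 0.08], "roll": -0.3},
  {"linear": [-0.05, 0, 0.08], "roll": -0.3},
  {"linear": [-0.05, 0, 0.08], "roll": -0.3},
  {"linear": [-0.05, 0, 0.08], "roll": -0.3},
  {"linear": [-0.05, 0, 0.08], "roll": -0.3},
])

```text
time: 1.8
tcp_pos: [0.4833, 0.0892, 0.2421]
eef_rot: [-1.481, 0.618, -0.618]
ft_force: [0.5, 0.7, 0.9]
finger_gap: -0.0
```

```bash
python3 - <<'E'
from h import *; from station import arm,vision
import cv2
s=arm.observe(); R=Ro.from_rotvec(s["eef_rot"]).as_matrix();print(s["time"],s["tcp_pos"],s["qpos"].round(3),np.arctan2(R[1,2],R[0,2]),s["qvel"].round(3))
m=vision.camera_model("wrist"); p,d=vision.get_image("wrist"); np.savez("pics/w1.npz",**m)
cv2.imwrite("pics/w1.png",p)
for X in [(.6,.041,.052),(.503,.135,.086),(.53,.044,.05)]: print(proj(m,X))
E
```

```text
1.8 [0.48329801 0.0892262  0.24214699] [-0.056  0.239  1.595 -0.     1.308 -0.836] 0.7802209731102893 [-0.013 -0.008  0.004 -0.001 -0.002 -0.001]
[323.85116124 292.11165905]
[333.16440994 167.88981012]
[276.60925871 244.54469471]
```

View pics/w1.png

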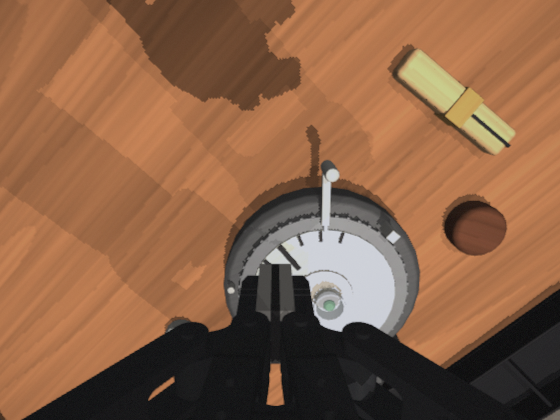

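Wrist view: the post top is at (332,175), the bar runs (327,190)–(325,228), the long mark (279,246)–(300,270), the stop post is at (393,237) and the pin at (231,290). I now compute the angles.

```bash
python3 - <<'E'
from h import *
m=dict(np.load("pics/w1.npz")); C=np.array([.6003,.0407])
for n,(u,v,z) in dict(post=(333,174,.086),bar1=(326.5,190,.0535),tip=(325,229,.0535),mo=(279,246,.05),mi=(299,269,.05),stop=(393,237,.065),pin=(231,290,.05)).items():
    p=onplane(m,u,v,z)[:2]; d=p-C; print(n,p.round(4),"r",np.hypot(*d).round(4),"ang",(np.arctan2(d[1],d[0])%6.283).round(3))
from station import arm; s=arm.observe()
t=np.array([.70,.714])
P=np.array([.5045,.1345])
rows(s,[(*(P-t*.034),.10,.8),(*(P-t*.034),.078,.8)])
E
```

```text
post [0.5066 0.1315] r 0.1305 ang 2.372
bar1 [0.5228 0.1154] r 0.1077 ang 2.375
tip [0.5499 0.0886] r 0.0695 ang 2.382
mo [0.5327 0.0445] r 0.0677 ang 3.085
mi [0.5644 0.0408] r 0.0359 ang 3.138
stop [0.5952 0.1291] r 0.0886 ang 1.628
pin [ 0.5328 -0.0241] r 0.0936 ang 3.906
[-0.0169, 0.1423, 0.0131] roll -0.02
[-0.0169, 0.1643, 0.0131] roll -0.02
```

drive_tool([
  {"linear": [-0.015, 0.0, 0.013], "roll": 0},
  {"linear": [-0.015, 0.04, 0.013], "roll": 0},
  {"linear": [-0.015, 0.08, 0.013], "roll": 0},
  {"linear": [-0.015, 0.11, 0.013], "roll": 0},
  {"linear": [-0.015, 0.14, 0.013], "roll": 0},
  {"linear": [-0.015, 0.155, 0.013], "roll": 0},
  {"linear": [-0.015, 0.164, 0.013], "roll": 0},
  {"linear": [-0.015, 0.164, 0.013], "roll": 0},
  {"linear": [-0.015, 0.164, 0.013], "roll": 0},
])

```text
time: 2.75
tcp_pos: [0.4828, 0.1094, 0.0792]
eef_rot: [-1.481, 0.616, -0.618]
ft_force: [0.1, 1.2, 0.8]
finger_gap: 0.0001
```

```bash
cat >> h.py <<'E'
C=np.array([.604,.037])
def pushpose(a,off,z=.078,r=.133):
    "TCP pose with the tool off m behind the post, home push (off>0) or on the other side (off<0)"
    t=np.array([np.sin(a),-np.cos(a)]); p=C+r*np.array([np.cos(a),np.sin(a)])-t*off
    return (*p,z,a-np.pi/2)
E
python3 - <<'E'
from h import *; from station import arm,vision
import cv2
s=arm.observe(); print(s["tcp_pos"],s["ft_force"])
m=vision.camera_model("wrist"); p,d=vision.get_image("wrist"); cv2.imwrite("pics/w2.png",p)
rows(s,[pushpose(a,.0205) for a in np.arange(2.37,1.70,-.06)])
E
```

```text
[0.48277713 0.10936348 0.07915606] [0.1413513  1.24132304 0.79679393]
[0.0041, 0.0012, 0.0122] roll -0.018
[0.003, 0.0012, 0.0202] roll 0.042
[0.0023, 0.0012, 0.0283] roll 0.102
[0.0022, 0.0012, 0.0363] roll 0.162
[0.0025, 0.0012, 0.0444] roll 0.222
[0.0033, 0.0012, 0.0524] roll 0.282
[0.0046, 0.0012, 0.0604] roll 0.342
[0.0063, 0.0012, 0.0683] roll 0.402
[0.0085, 0.0012, 0.0761] roll 0.462
[0.0112, 0.0012, 0.0837] roll 0.522
[0.0144, 0.0013, 0.0911] roll 0.582
[0.0179, 0.0013, 0.0983] roll 0.642
```

View pics/w2.png

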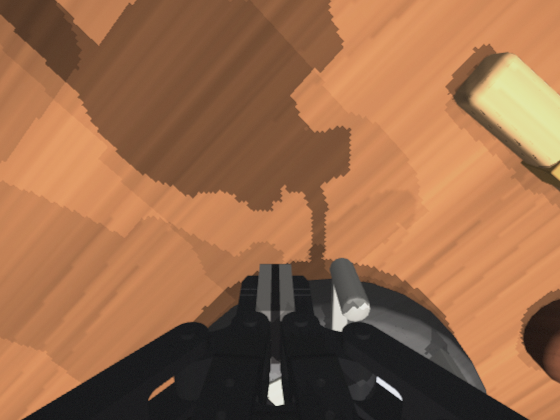

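The fingers stand at (275,285) with the post beside them at about (350,290), so the gap is clear and the line-up is good. Starting the home push, gently.

drive_tool([
  {"linear": [0.004, 0.001, 0.004], "roll": 0},
  {"linear": [0.004, 0.001, 0.008], "roll": 0},
  {"linear": [0.004, 0.001, 0.012], "roll": 0},
  {"linear": [0.0035, 0.001, 0.016], "roll": 0.02},
  {"linear": [0.003, 0.001, 0.02], "roll": 0.04},
  {"linear": [0.0025, 0.001, 0.024], "roll": 0.07},
  {"linear": [0.002, 0.001, 0.028], "roll": 0.1},
  {"linear": [0.002, 0.001, 0.032], "roll": 0.13},
  {"linear": [0.002, 0.001, 0.036], "roll": 0.16},
  {"linear": [0.002, 0.001, 0.04], "roll": 0.19},
  {"linear": [0.0025, 0.001, 0.044], "roll": 0.22},
])

```text
time: 3.9
tcp_pos: [0.5152, 0.1394, 0.0772]
eef_rot: [-1.424, 0.788, -0.787]
ft_force: [-2.1, -2.1, 1.3]
finger_gap: -0.0
```

```bash
cat > st.py <<'E'
from h import *; from station import arm,vision
import cv2,sys
s=arm.observe(); print(s["time"],s["tcp_pos"].round(4),s["ft_force"].round(2))
p,d=vision.get_image("side"); m=vision.camera_model("side")
cv2.imwrite(f"pics/{sys.argv[1]}.png",cv2.resize(p[185:285,225:345],None,fx=6,fy=6,interpolation=cv2.INTER_CUBIC))
E
python3 st.py s2; python3 - <<'E'
from h import *; from station import arm
s=arm.observe()
rows(s,[pushpose(a,.0205) for a in np.arange(2.02,1.64,-.03)])
E
```

```text
3.9 [0.5152 0.1394 0.0772] [-2.07 -2.06  1.34]
[-0.0005, -0.0008, 0.0147] roll 0.109
[-0.0006, -0.0008, 0.0188] roll 0.139
[-0.0006, -0.0008, 0.0228] roll 0.169
[-0.0005, -0.0008, 0.0268] roll 0.199
[-0.0003, -0.0008, 0.0309] roll 0.229
[0.0001, -0.0008, 0.0349] roll 0.259
[0.0006, -0.0008, 0.0389] roll 0.289
[0.0012, -0.0008, 0.0429] roll 0.319
[0.0019, -0.0008, 0.0469] roll 0.349
[0.0028, -0.0008, 0.0508] roll 0.379
[0.0038, -0.0008, 0.0547] roll 0.409
[0.0048, -0.0008, 0.0586] roll 0.439
[0.006, -0.0008, 0.0625] roll 0.469
```

View pics/s2.png

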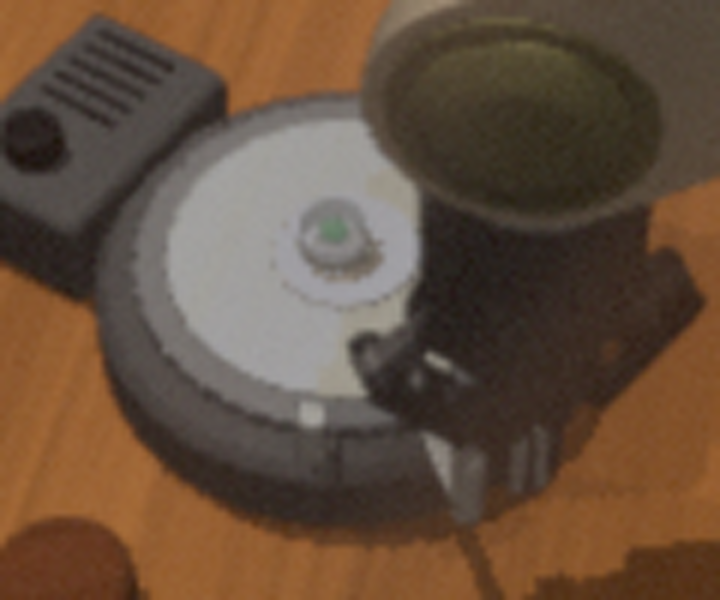

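Lever is moving with a push of about 3 N, the knuckles bearing on the post's upper part. I continue in smaller steps.

drive_tool([
  {"linear": [0, 0, 0.004], "roll": 0.03},
  {"linear": [0, 0, 0.008], "roll": 0.06},
  {"linear": [0, 0, 0.012], "roll": 0.09},
  {"linear": [0, 0, 0.016], "roll": 0.12},
  {"linear": [0, 0, 0.02], "roll": 0.15},
  {"linear": [0, 0, 0.023], "roll": 0.17},
  {"linear": [0, 0, 0.025], "roll": 0.19},
  {"linear": [0, 0, 0.025], "roll": 0.19},
])

```text
time: 4.75
tcp_pos: [0.5365, 0.1525, 0.0772]
eef_rot: [-1.362, 0.931, -0.931]
ft_force: [-1.0, -0.3, 0.1]
finger_gap: 0.0
```

```bash
python3 st.py s3;python3 - <<'E'
from h import *; from station import arm
s=arm.observe()
rows(s,[pushpose(a,.0205) for a in np.arange(1.9,1.64,-.03)])
E
```

```text
4.75 [0.5365 0.1525 0.0772] [-1.04 -0.25  0.06]
[-0.0018, -0.0007, 0.0061] roll 0.043
[-0.0021, -0.0007, 0.0101] roll 0.073
[-0.0024, -0.0007, 0.0141] roll 0.103
[-0.0025, -0.0007, 0.0182] roll 0.133
[-0.0026, -0.0007, 0.0222] roll 0.163
[-0.0025, -0.0007, 0.0262] roll 0.193
[-0.0022, -0.0007, 0.0303] roll 0.223
[-0.0019, -0.0007, 0.0343] roll 0.253
[-0.0014, -0.0007, 0.0383] roll 0.283
```

View pics/s3.png

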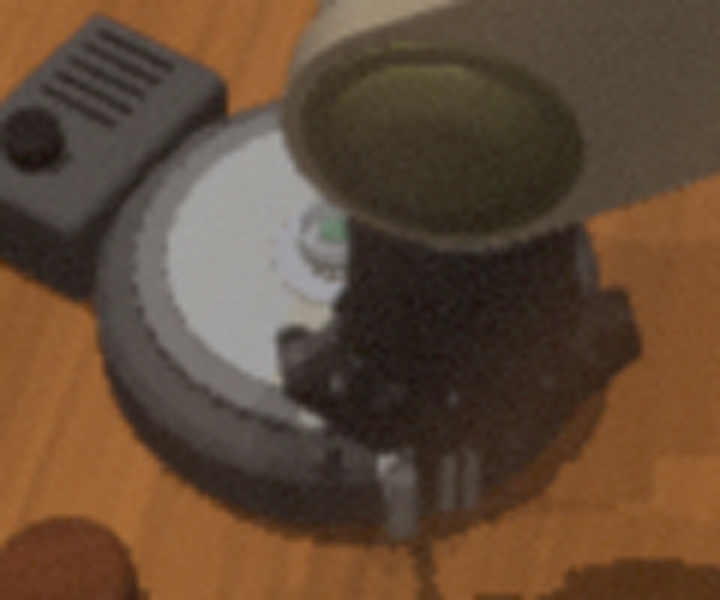

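```bash
python3 - <<'E'
from h import *; from station import arm,vision
m=vision.camera_model("side"); p=onplane(m,225+397.5/6-.5,185+462/6-.5,.086)[:2]; d=p-C
s=arm.observe(); e=s["tcp_pos"][:2]-p; a=np.arctan2(d[1],d[0]); t=np.array([np.sin(a),-np.cos(a)])
print(p,np.hypot(*d),a,"off",-e@t)
rows(s,[pushpose(1.763,-e@t),pushpose(1.70,-e@t)])
E
```

```text
[0.55498132 0.15981239] 0.1322335611868609 1.9505564512572675 off 0.019858251148764376
[-0.0024, -0.0007, 0.0251] roll 0.18
[-0.0019, -0.0007, 0.0336] roll 0.243
```

drive_tool([
  {"linear": [-0.001, 0, 0.004], "roll": 0.03},
  {"linear": [-0.002, 0, 0.008], "roll": 0.06},
  {"linear": [-0.002, 0, 0.012], "roll": 0.09},
  {"linear": [-0.002, 0, 0.015], "roll": 0.11},
  {"linear": [-0.002, 0, 0.018], "roll": 0.13},
  {"linear": [-0.002, 0, 0.02], "roll": 0.15},
  {"linear": [-0.002, 0, 0.021], "roll": 0.16},
  {"linear": [-0.002, 0, 0.022], "roll": 0.16},
])

```text
time: 5.6
tcp_pos: [0.5563, 0.1621, 0.0773]
eef_rot: [-1.302, 1.052, -1.052]
ft_force: [-1.9, 0.3, -0.7]
finger_gap: -0.0003
```

drive_tool([
  {"linear": [0, 0, 0.001], "roll": 0},
  {"linear": [0, 0, 0.002], "roll": 0},
])

```text
time: 5.8
tcp_pos: [0.5582, 0.1626, 0.0773]
eef_rot: [-1.302, 1.052, -1.051]
ft_force: [-2.2, 0.3, 0.1]
finger_gap: 0.0001
```

drive_tool([
  {"linear": [0, 0, 0.001], "roll": 0},
  {"linear": [0, 0, 0.002], "roll": 0},
])

```text
time: 6.0
tcp_pos: [0.5594, 0.163, 0.0772]
eef_rot: [-1.304, 1.053, -1.05]
ft_force: [-8.8, -1.4, 3.9]
finger_gap: -0.0001
```

drive_tool([
  {"linear": [0, 0, 0.001], "roll": 0},
  {"linear": [0, 0, 0.002], "roll": 0},
])

```text
time: 6.2
tcp_pos: [0.5598, 0.1631, 0.077]
eef_rot: [-1.308, 1.056, -1.048]
ft_force: [-18.9, -3.8, 9.2]
finger_gap: -0.0003
```

drive_tool([
  {"linear": [0, 0, 0.001], "roll": 0},
])

```text
time: 6.3
tcp_pos: [0.56, 0.1631, 0.0769]
eef_rot: [-1.31, 1.057, -1.047]
ft_force: [-23.0, -5.3, 13.2]
finger_gap: -0.0003
```

The stop is reached, and the force rose more than I wanted because I batched these steps. Backing off at once.

drive_tool([
  {"linear": [0, 0, -0.004], "roll": 0},
])

```text
time: 6.4
tcp_pos: [0.5585, 0.1626, 0.0773]
eef_rot: [-1.304, 1.053, -1.051]
ft_force: [0.1, 0.7, -0.3]
finger_gap: -0.0001
```

drive_tool([
  {"linear": [0, 0, 0], "roll": 0},
  {"linear": [0, 0, 0], "roll": 0},
])

```text
time: 6.6
tcp_pos: [0.5591, 0.1627, 0.0773]
eef_rot: [-1.302, 1.052, -1.052]
ft_force: [-3.7, -0.2, 1.7]
finger_gap: 0.0001
```

```bash
python3 st.py s4
```

```text
6.6 [0.5591 0.1627 0.0773] [-3.7  -0.25  1.72]
```

View pics/s4.png

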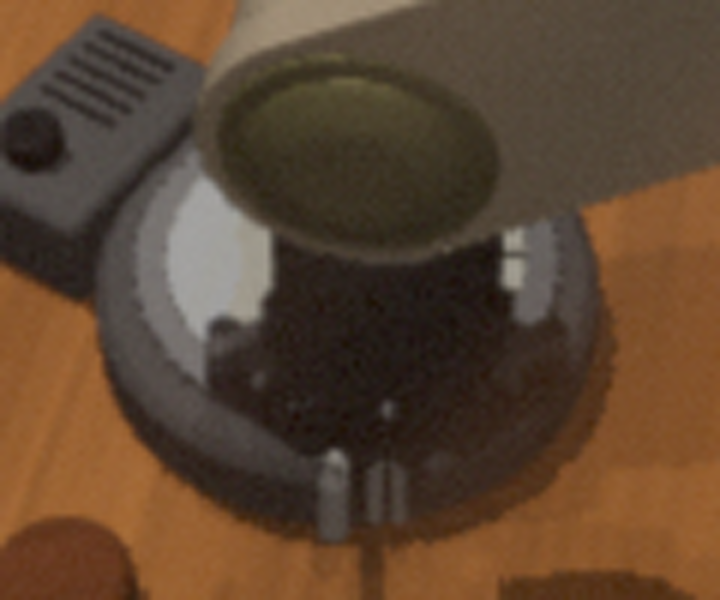

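The post top is at (335,460), hard against the stop, held with about 4 N contact. Now I retreat, lift and cross to the other side.

```bash
python3 - <<'E'
from h import *; from station import arm,vision
m=vision.camera_model("side"); p=onplane(m,225+335.5/6-.5,185+460/6-.5,.086)[:2]; d=p-C
s=arm.observe(); e=s["tcp_pos"][:2]-p; a=np.arctan2(d[1],d[0]); t=np.array([np.sin(a),-np.cos(a)])
print(p,np.hypot(*d),a,"off",-e@t)
rows(s,[pushpose(a,.03),pushpose(a,.03,.15),pushpose(a,-.034,.15),pushpose(a,-.034),pushpose(a,-.0205)])
E
```

```text
[0.57698907 0.1638456 ] 0.12968962006241935 1.7806059314668456 off 0.017699361105744407
[-0.0007, -0.0007, -0.0123] roll 0.002
[-0.0007, -0.0727, -0.0123] roll 0.002
[-0.0006, -0.0727, 0.0517] roll 0.002
[-0.0006, -0.0007, 0.0517] roll 0.002
[-0.0006, -0.0007, 0.0382] roll 0.002
```

drive_tool([
  {"linear": [0, 0, -0.006], "roll": 0},
  {"linear": [0, 0, -0.014], "roll": 0},
  {"linear": [0, -0.035, -0.014], "roll": 0},
  {"linear": [0, -0.075, -0.014], "roll": 0},
  {"linear": [0, -0.075, 0.02], "roll": 0},
  {"linear": [0, -0.075, 0.056], "roll": 0},
  {"linear": [0, -0.075, 0.056], "roll": 0},
  {"linear": [0, -0.075, 0.056], "roll": 0},
  {"linear": [0, -0.075, 0.056], "roll": 0},
])

```text
time: 7.55
tcp_pos: [0.6131, 0.1745, 0.1522]
eef_rot: [-1.303, 1.052, -1.051]
ft_force: [-0.2, -0.6, -0.4]
finger_gap: 0.0004
```

```bash
python3 - <<'E'
from h import *; from station import arm,vision
import cv2
s=arm.observe(); print(s["time"],s["tcp_pos"])
m=vision.camera_model("wrist"); p,d=vision.get_image("wrist"); np.savez("pics/w3.npz",**m); cv2.imwrite("pics/w3.png",p)
E
```

```text
7.55 [0.61308848 0.17447992 0.15222734]
```

View pics/w3.png

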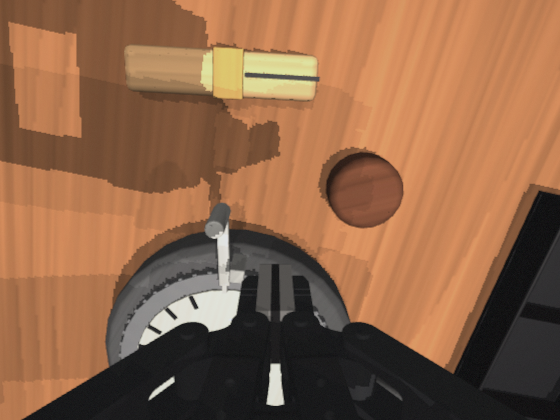

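Nine pictures so far. The bar at (222,260) sits against the stop post at (237,277), and the fingers are on its far side. Descending.

drive_tool([
  {"linear": [0, 0.03, 0], "roll": 0},
  {"linear": [0, 0.06, 0], "roll": 0},
  {"linear": [0, 0.074, 0], "roll": 0},
  {"linear": [0, 0.074, 0], "roll": 0},
  {"linear": [0, 0.074, 0], "roll": 0},
])

```text
time: 8.1
tcp_pos: [0.6144, 0.1746, 0.0796]
eef_rot: [-1.301, 1.05, -1.052]
ft_force: [0.6, -0.4, 0.2]
finger_gap: 0.0003
```

```bash
python3 - <<'E'
from h import *; from station import arm
s=arm.observe();print(s["tcp_pos"],s["ft_force"])
rows(s,[pushpose(a,-.0205) for a in np.arange(1.76,2.43,.06)])
E
```

```text
[0.61436635 0.17462765 0.07963395] [ 0.62808042 -0.385979    0.2098616 ]
[-0.0001, 0.0016, -0.0156] roll 0.023
[-0.0013, 0.0016, -0.0236] roll -0.037
[-0.002, 0.0016, -0.0316] roll -0.097
[-0.0022, 0.0016, -0.0397] roll -0.157
[-0.0019, 0.0016, -0.0477] roll -0.217
[-0.0012, 0.0015, -0.0558] roll -0.277
[0.0001, 0.0015, -0.0638] roll -0.337
[0.0018, 0.0015, -0.0716] roll -0.397
[0.004, 0.0015, -0.0794] roll -0.457
[0.0066, 0.0015, -0.087] roll -0.517
[0.0097, 0.0015, -0.0945] roll -0.577
[0.0133, 0.0015, -0.1017] roll -0.637
```

drive_tool([
  {"linear": [0, 0, -0.006], "roll": 0},
  {"linear": [0, 0.001, -0.012], "roll": 0},
  {"linear": [0, 0.001, -0.016], "roll": 0},
  {"linear": [-0.001, 0.001, -0.02], "roll": 0},
  {"linear": [-0.001, 0.001, -0.024], "roll": -0.04},
  {"linear": [-0.002, 0.001, -0.028], "roll": -0.07},
  {"linear": [-0.002, 0.001, -0.032], "roll": -0.1},
  {"linear": [-0.002, 0.001, -0.037], "roll": -0.14},
  {"linear": [-0.002, 0.001, -0.042], "roll": -0.18},
  {"linear": [-0.002, 0.001, -0.047], "roll": -0.22},
  {"linear": [-0.001, 0.001, -0.052], "roll": -0.25},
  {"linear": [-0.001, 0.001, -0.056], "roll": -0.28},
])

```text
time: 9.3
tcp_pos: [0.5588, 0.1638, 0.0776]
eef_rot: [-1.403, 0.838, -0.839]
ft_force: [1.6, -0.4, 0.0]
finger_gap: -0.0
```

```bash
python3 - <<'E'
from h import *; from station import arm
s=arm.observe();print(s["tcp_pos"],s["ft_force"])
rows(s,[pushpose(a,-.0205) for a in np.arange(2.06,2.73,.06)])
E
```

```text
[0.55878221 0.16378354 0.07756202] [ 1.55618436 -0.37263171  0.01123297]
[0.0002, -0.0004, 0.0008] roll 0.004
[-0.0009, -0.0004, -0.0072] roll -0.056
[-0.0014, -0.0004, -0.0152] roll -0.116
[-0.0015, -0.0005, -0.0233] roll -0.176
[-0.001, -0.0005, -0.0314] roll -0.236
[-0.0001, -0.0005, -0.0394] roll -0.296
[0.0013, -0.0005, -0.0473] roll -0.356
[0.0031, -0.0005, -0.0552] roll -0.416
[0.0055, -0.0005, -0.0629] roll -0.476
[0.0082, -0.0005, -0.0705] roll -0.536
[0.0115, -0.0005, -0.0779] roll -0.596
[0.0152, -0.0005, -0.0851] roll -0.656
```

Pushing smoothly at about 1.6 N, with the lever at about 2.06. Target is about 3.03.

drive_tool([
  {"linear": [-0.001, 0, -0.006], "roll": -0.05},
  {"linear": [-0.0015, 0, -0.012], "roll": -0.09},
  {"linear": [-0.0015, 0, -0.018], "roll": -0.14},
  {"linear": [-0.0015, 0, -0.024], "roll": -0.18},
  {"linear": [-0.001, 0, -0.03], "roll": -0.23},
  {"linear": [0, 0, -0.036], "roll": -0.27},
  {"linear": [0.0005, 0, -0.042], "roll": -0.32},
  {"linear": [0.0015, 0, -0.048], "roll": -0.36},
  {"linear": [0.003, 0, -0.054], "roll": -0.41},
  {"linear": [0.005, 0, -0.06], "roll": -0.46},
  {"linear": [0.007, 0, -0.066], "roll": -0.5},
  {"linear": [0.0085, 0, -0.071], "roll": -0.54},
])

```text
time: 10.5
tcp_pos: [0.5002, 0.1227, 0.0775]
eef_rot: [-1.529, 0.42, -0.421]
ft_force: [1.7, 1.4, -0.2]
finger_gap: -0.0003
```

```bash
python3 - <<'E'
from h import *; from station import arm
s=arm.observe();print(s["tcp_pos"],s["ft_force"])
rows(s,[pushpose(a,-.0205) for a in np.arange(2.61,3.1,.06)])
E
```

```text
[0.50016301 0.12274325 0.07750805] [ 1.74822526  1.39175216 -0.17773785]
[-0.0, -0.0005, -0.0008] roll -0.005
[-0.001, -0.0005, -0.0088] roll -0.065
[-0.0014, -0.0005, -0.0169] roll -0.125
[-0.0014, -0.0005, -0.0249] roll -0.185
[-0.0009, -0.0005, -0.033] roll -0.245
[0.0001, -0.0005, -0.041] roll -0.305
[0.0015, -0.0005, -0.0489] roll -0.365
[0.0035, -0.0005, -0.0568] roll -0.425
[0.0059, -0.0005, -0.0645] roll -0.485
```

drive_tool([
  {"linear": [-0.001, 0, -0.006], "roll": -0.05},
  {"linear": [-0.0015, 0, -0.012], "roll": -0.09},
  {"linear": [-0.0015, 0, -0.018], "roll": -0.14},
  {"linear": [-0.0015, 0, -0.024], "roll": -0.18},
  {"linear": [-0.001, 0, -0.03], "roll": -0.22},
  {"linear": [0, 0, -0.034], "roll": -0.25},
  {"linear": [0, 0, -0.038], "roll": -0.28},
  {"linear": [0.0005, 0, -0.041], "roll": -0.3},
  {"linear": [0.0005, 0, -0.041], "roll": -0.3},
])

```text
time: 11.4
tcp_pos: [0.4795, 0.0872, 0.0774]
eef_rot: [-1.563, 0.188, -0.187]
ft_force: [-0.1, 0.2, -0.0]
finger_gap: -0.0001
```

```bash
python3 - <<'E'
from h import *; from station import arm,vision
import cv2
s=arm.observe();print(s["tcp_pos"],s["ft_force"])
rows(s,[pushpose(a,-.0205) for a in np.arange(2.90,3.1,.03)])
m=vision.camera_model("wrist"); p,d=vision.get_image("wrist"); np.savez("pics/w4.npz",**m)
q=vision.get_image("side")[0][185:285,225:345]; q=cv2.resize(q,None,fx=4.2,fy=4.2,interpolation=cv2.INTER_CUBIC)
print(q.shape); cv2.imwrite("pics/w4.png",np.hstack([q[:420,:504],p[:,180:476]]))
E
```

```text
[0.47953075 0.08716897 0.07737063] [-0.119375    0.16549855 -0.01335579]
[-0.0001, -0.0006, 0.0016] roll 0.003
[-0.0007, -0.0006, -0.0024] roll -0.027
[-0.0012, -0.0006, -0.0064] roll -0.057
[-0.0015, -0.0006, -0.0105] roll -0.087
[-0.0017, -0.0006, -0.0145] roll -0.117
[-0.0018, -0.0006, -0.0185] roll -0.147
[-0.0017, -0.0006, -0.0226] roll -0.177
(420, 504, 3)
```

View pics/w4.png

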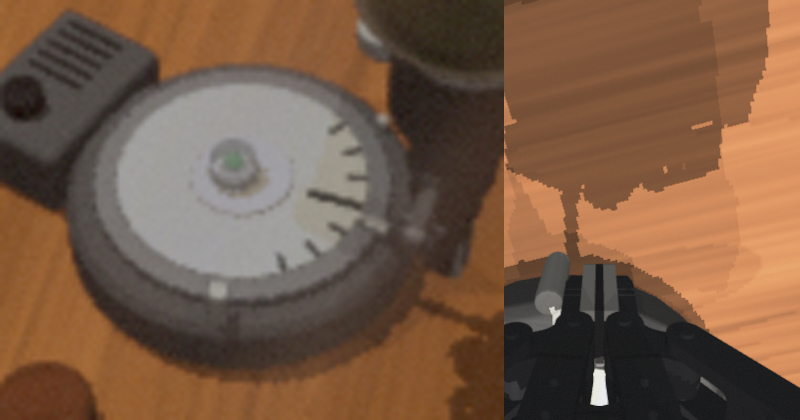

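Side view (left): the bar's inner end is at (367,220), still short of the mark's outer end at (361,206). Computing the difference.

```bash
python3 - <<'E'
from h import *; from station import vision
m=vision.camera_model("side")
for n,(x,y,z) in dict(tip=(367,220,.0535),bar=(384,227,.0535),mo=(361,206,.05),mi=(310,192,.05)).items():
    p=onplane(m,225+(x+.5)/4.2-.5,185+(y+.5)/4.2-.5,z)[:2]
    for c in (C,np.array([.6003,.0407])):
        d=p-c; print(n,p.round(4),np.hypot(*d).round(4),np.arctan2(d[1],d[0]).round(3))
E
```

```text
tip [0.5259 0.0579] 0.0809 2.881
tip [0.5259 0.0579] 0.0764 2.915
bar [0.5157 0.0607] 0.0915 2.879
bar [0.5157 0.0607] 0.087 2.909
mo [0.5314 0.0459] 0.0731 3.02
mo [0.5314 0.0459] 0.0691 3.067
mi [0.5618 0.0421] 0.0425 3.021
mi [0.5618 0.0421] 0.0385 3.105
```

drive_tool([
  {"linear": [0, 0, -0.003], "roll": -0.02},
  {"linear": [-0.001, 0, -0.006], "roll": -0.05},
  {"linear": [-0.0015, 0, -0.009], "roll": -0.07},
  {"linear": [-0.0015, 0, -0.012], "roll": -0.1},
  {"linear": [-0.0015, 0, -0.014], "roll": -0.12},
  {"linear": [-0.0015, 0, -0.015], "roll": -0.12},
  {"linear": [-0.0015, 0, -0.015], "roll": -0.12},
])

```text
time: 12.2
tcp_pos: [0.4747, 0.073, 0.0773]
eef_rot: [-1.569, 0.094, -0.094]
ft_force: [0.1, -0.1, 0.3]
finger_gap: 0.0002
```

```bash
python3 - <<'E'
from h import *; from station import arm,vision
import cv2
s=arm.observe();print(s["time"],s["tcp_pos"],s["ft_force"])
q=vision.get_image("side")[0][205:265,285:345]; cv2.imwrite("pics/s5.png",cv2.resize(q,None,fx=10,fy=10,interpolation=cv2.INTER_CUBIC))
rows(s,[pushpose(a,-.0205) for a in np.arange(2.99,3.1,.03)])
E
```

```text
12.2 [0.47470286 0.07297445 0.07726819] [ 0.0739828  -0.06073134  0.27285794]
[0.0004, -0.0007, 0.0045] roll 0.032
[-0.0003, -0.0007, 0.0005] roll 0.002
[-0.0009, -0.0007, -0.0035] roll -0.028
[-0.0013, -0.0007, -0.0075] roll -0.058
```

View pics/s5.png

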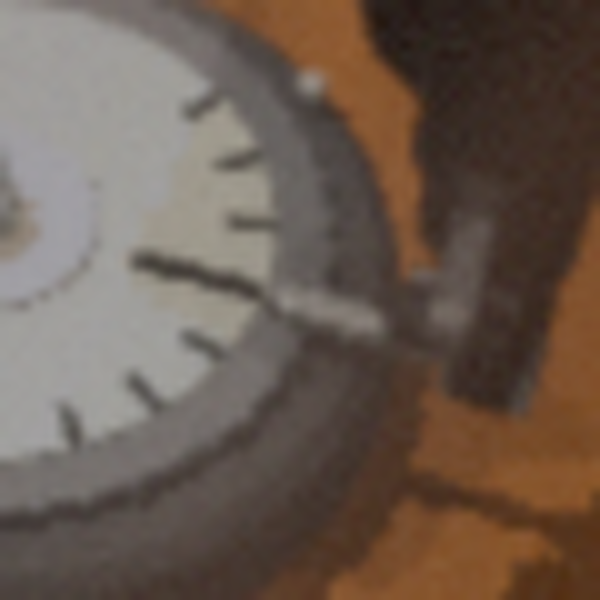

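The mark runs (135,262)–(268,296) and the bar top (283,300)–(380,325): nearly in line.

```bash
python3 - <<'E'
from h import *; from station import vision
m=vision.camera_model("side")
for n,(x,y,z) in dict(tip=(284,300,.0535),bar=(380,324,.0535),mo=(262,294,.05),mi=(138,262,.05)).items():
    p=onplane(m,285+(x+.5)/10-.5,205+(y+.5)/10-.5,z)[:2]; d=p-C; print(n,p.round(4),np.hypot(*d).round(4),np.arctan2(d[1],d[0]).round(3))
E
```

```text
tip [0.525  0.0501] 0.0801 2.977
bar [0.5016 0.0523] 0.1036 2.993
mo [0.5308 0.0466] 0.0738 3.011
mi [0.5617 0.0434] 0.0428 2.991
```

drive_tool([
  {"linear": [0, 0, -0.001], "roll": 0},
  {"linear": [0, 0, -0.002], "roll": -0.01},
  {"linear": [0, 0, -0.003], "roll": -0.02},
  {"linear": [0, 0, -0.003], "roll": -0.02},
  {"linear": [0, 0, 0.004], "roll": 0},
  {"linear": [0, 0, 0.015], "roll": 0},
  {"linear": [0, -0.03, 0.015], "roll": 0},
  {"linear": [0, -0.08, 0.015], "roll": 0},
  {"linear": [0, -0.13, 0.015], "roll": 0},
  {"linear": [0, -0.165, 0.015], "roll": 0},
  {"linear": [0, -0.165, 0.015], "roll": 0},
])

```text
time: 13.35
tcp_pos: [0.4783, 0.0883, 0.247]
eef_rot: [-1.569, 0.085, -0.1]
ft_force: [0.5, -0.7, -0.5]
finger_gap: 0.0001
```

```bash
python3 - <<'E'
from h import *; from station import arm
s=arm.observe();print(s["time"],s["tcp_pos"],s["ft_force"],s["qpos"].round(2))
rows(s,[(.44,.17,.25,1.2),(.42,.0,.25,1.4)])
E
```

```text
13.35 [0.47830764 0.08834484 0.24703945] [ 0.52288819 -0.69040902 -0.54011449] [-0.06  0.22  1.61 -0.    1.31 -1.51]
[-0.0476, -0.0034, 0.0766] roll 0.253
[-0.0475, -0.0034, -0.0946] roll 0.053
```

drive_tool([
  {"linear": [0.04, 0, -0.01], "roll": 0},
  {"linear": [0.08, 0, -0.02], "roll": 0},
  {"linear": [0.11, 0, -0.03], "roll": 0},
  {"linear": [0.11, 0, -0.03], "roll": 0},
  {"linear": [0.11, 0, -0.03], "roll": 0},
  {"linear": [0.11, 0, -0.03], "roll": 0},
])

```text
time: 13.95
tcp_pos: [0.5816, 0.0458, 0.2419]
eef_rot: [-1.569, 0.093, -0.092]
ft_force: [-1.0, 0.6, -0.5]
finger_gap: -0.0002
```

```bash
python3 - <<'E'
from h import *; from station import arm,vision
import cv2
s=arm.observe();print(s["time"],s["tcp_pos"],s["qvel"].round(3))
m=vision.camera_model("wrist"); p,d=vision.get_image("wrist"); np.savez("pics/w5.npz",**m)
u,v=proj(m,(.515,.046,.052)); print(u,v); x=int(np.clip(u-90,0,380)); y=int(np.clip(v-75,0,270)); print(x,y)
cv2.imwrite("pics/w5.png",cv2.resize(p[y:y+150,x:x+180],None,fx=4,fy=4,interpolation=cv2.INTER_CUBIC))
E
```

```text
13.95 [0.5815977  0.04578515 0.24193993] [ 0.002 -0.013 -0.001  0.     0.001 -0.002]
265.9284095636365 104.05170255627921
175 29
```

View pics/w5.png

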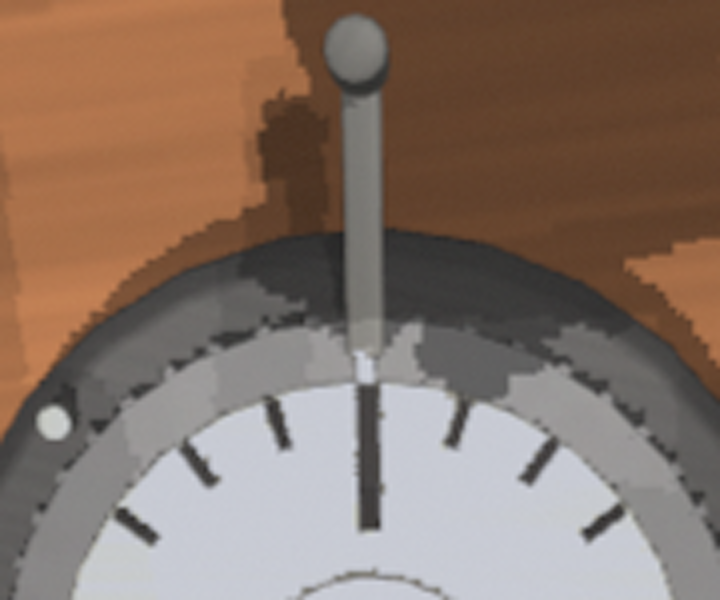

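Top view: the mark runs (369,385)–(370,530) and the bar (362,100)–(366,380). They are collinear to about 0.01–0.02 rad, and the arm is clear. Handing in.

```bash
python3 - <<'E'
from station import arm,vision
import cv2,numpy as np
a=cv2.imread("pics/side0.png").astype(int); print(arm.observe()["ft_force"])
arm.job_done()
E
```

```text
[ 0.50671017 -0.16063079  0.19644122]
the job is handed in; nothing more can be done
```

I pushed the lever home against the square stop post, then back to the long mark, and handed the job in. One force reading may have crossed the 25 N limit.

- **Home:** the bar was seen against the stop post, and it stayed there for well over 0.2 s.
- **Mark:** the last close view from above shows the pointer in line with the long mark to about 0.01–0.02 rad, against a limit of 0.07.
- **Clear:** the arm ended about 0.24 m up, touching nothing, after about 14 s of robot time.
- **Force, not certain:** I sent several stop-seeking steps without checking between them. The wrist reading against the stop peaked at about 27 N in total (23 N along the push, the rest up and sideways). I backed off at once. Wrist force is not the same as finger contact force, so I can't rule out a brief pass over the limit. Otherwise, readings during the two pushes stayed at about 1–4 N.
- **Other objects:** the fingers pushed only on the upright post. The stone cup and scale disc looked unmoved in the pictures taken during the job. I did not measure the other loose things at the end.

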